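Pop open the sample port of the blue reader

ROBOT

A 6-joint arm with a two-finger parallel gripper is mounted at the origin on a cart in front of the work surface, level with it; the furniture and walls round the work are solid. World frame = base frame: x ahead of the robot, y to its left, z up, the work surface at z = 0. Lengths are in m, angles in rad, forces in N, time in s.
With the tool pointing down it reaches from about 0.35 to 0.975 m from the base axis. Payload 4.9 kg.
Tool frame: the origin (TCP) lies on the centre line of the jaws, within the pads' length; the fingertips stand 22 mm ahead of it and the grasp point (between the pads) lies 3 mm ahead of it (manip.tcp_to_tips is the distance from the TCP to the fingertips, in m); z points along the fingers, x is the direction in which the jaws open and shut, and the axes are right-handed (so a half turn about z gives the same grasp; the last joint's range is limited). The gripper opens to 85 mm and grips with 20 to 120 N. Pads are 22 mm wide; open, the fingers measure 114 mm over their backs; the gripper's body (76 mm by 85 mm) begins 54 mm behind the grasp point. The pads swing forward as they close: fully open they stand 13 mm farther back than shut.
Start: joints at [1.034, 0.053, 1.613, -0, 1.476, -0.119], TCP at [0.254, 0.571, 0.253] pointing down, gripper open.
Joint ranges: [-3.01, 3.01], [-1.01, 2.22], [0.06, 2.58], [-1.02, 4.17], [0.09, 2.62], [-3.14, 3.14]. Speed limits (rad/s): [2.57, 2.57, 3.14, 3.14, 3.14, 3.14].

INTERFACE

Orientations are given as a unit quaternion [w, x, y, z].
In Python, from plant import manip gives the robot as it stands.
- The arm moves only by the shell command python3 -m pendant 'ROWS'. ROWS is a JSON object of lists of equal length, an entry for each row: "linear": the shift along the tool's x, y, z in cm, a list of three; "rotation": the turn, a rotation vector about the tool's x, y, z in degrees, a list of three; "grip": the closure, from 0 (fully open) to 1 (shut). A call has exactly 10 rows; each row is the pose to reach, as a shift and turn from the pose commanded when the call began, along the tool's axes at that moment; what a row does not reach only later rows make up. A row lasts 1/12 s, in which the tool goes at most 41.7 mm and 7.16 degrees, less where a joint would pass 70% of its speed; a pose out of reach is approached as far as the arm can. A call with a gripper value outside its range is refused whole. The fingers move at their own pace and stop on an object; the grip force is fixed at half the most. Time passes only in rows, so rows that repeat a pose let the fingers close, or fill a call up. It gives the time, the measured TCP pose, the force and the opening at its end, in the units of the state.
- manip.state(): the state, without advancing time (a new reading comes with each control period).
- manip.grab_frame(name): name is "scene" or "top" or "wrist"; returns the picture (420x560x3 uint8, red, green, blue); there is no depth.
- manip.calibration(name): a dict with "fx", "fy", "cx", "cy" (pixels), "cam_to_world" (4x4, takes a point from camera to world coordinates). Camera axes: x right, y up, looking along -z (the intrinsics and any distortion apply to the point x, -y, -z); pixel columns grow to the right and rows downward; lengths in m; the calibration is good to about 2 mm. A picture is of the moment at which its call begins: read the wrist's pose just before it. calibration takes no time and is no camera call; for the wrist camera it gives the pose at the moment of the call.
- manip.job_done(): hands the job in, once; it reports no verdict.
The state is a dict: "time": time; "joint_pos": joint angles; "joint_vel": joint speeds; "joint_efforts": joint torques, N m; "tool_pos": TCP position; "tool_rot": TCP orientation; "contact_force": force on the tool from outside, world axes, zero at the start; "ft_torque": the same for the moment, N m; "gripper_width": opening from 0.0 (shut) to 1.0 (fully open).
Only numpy, scipy, OpenCV 4.12 (cv2) and the standard library are available. Lean on these libraries where they do the work, as an engineer would, in place of code of your own. Each camera call takes 0.05 s, during which the arm holds its last target. There are 200 camera calls.

TASK

The vial reader with the blue press pad has to be opened for the next sample: press down on its blue pad once with the fingertips until the push-push latch lets go, then draw back so that the hatch pops open, and see that it stays standing open by itself. Press one time only, for a second press would shut the hatch again, and do not force it. Pick up and push away nothing: neither the readers, the vials, the dropper bottle nor the large bottle, and leave the reader with the orange pad alone.

Things in the scene. Friction and masses are not known exactly. Their poses are not given: they have to be found in the camera images.
- blue_reader: the vial reader to open: loose white housing 150 x 110 x 60 mm high on rubber feet, 1.6 kg, grey hatch in its top, dark display on its front part. Origin: centre of the underside, on the worktop. x points from display end to hinge end, y across, z up. Like the orange reader but for the pad's colour
- blue_pad (a point): centre of the top face of the blue press pad, a block 20 mm (x) by 24 mm (y), 9 mm proud of the hatch, top about 70 mm above the worktop while shut; 14 mm from the housing's middle towards the display, 67 mm from the hinge line. Pressed down 6 to 7 mm (firm stop at 7 to 8 mm) with about 3 N the latch lets go; let up again, the hatch follows the finger and opens. Under 5 mm it may stay shut
- blue_hatch (a joint): hinge of the blue reader's hatch, rad: 0.00 to 0.03 shut and latched, practically flush; negative when pressed in (-0.07 to -0.1 lets the latch go, firm stop beyond); a spring lifts it to its stop at 1.15 and holds it. Hatch 81 mm long, 64 mm wide; open, its free edge stands 132 mm above the worktop, over the housing's rear half
- blue_latch (a joint): step counter inside the blue reader's push-push latch, m: 0 to 0.001 shut at the start, about 0.005 while pressed fully, 0.008 to 0.0125 once it has let go and the hatch is open; a second press carries it past 0.0132 to 0.019, where the hatch is caught again
- orange_reader: the other vial reader, of the same shape and size, with an orange press pad; leave it alone. Origin: centre of the underside
- orange_pad (a point): centre of the top face of the orange press pad, as on the blue reader
- orange_hatch (a joint): hinge of the orange reader's hatch, rad: 0.00 to 0.03 shut; to stay shut
- green_vial: glass sample vial with a green cap, 22 mm across, 51 mm high, standing beside one of the readers. Origin: centre of the underside
- red_vial: glass sample vial with a red cap, 22 mm across, 51 mm high, standing beside the other reader. Origin: centre of the underside
- dropper: white dropper bottle with a white cap, 36 mm across, 79 mm high. Origin: centre of the underside
- buffer: clear laboratory bottle with a blue cap, 56 mm across, 106 mm high. Origin: centre of the underside

How it is judged:
By the outcome, as a careful person would: the job done as asked, in the order asked, and still so for the second after the job is handed in, with the robot touching nothing.
It also fails if it takes over 35 s, if anything falls off the work surface, if the arm or the gripper's body presses on something with over 40 N, if the wrist force passes 120 N, or if a joint passes its speed limit or range.

## Working session

There is one attempt and no reset: what is moved stays moved. The work goes in short steps, Python scripts to look and compute and a shell command to move; the robot and the scene stay as the last step left them, time stands still between calls to the robot, and variables do not carry over. Pictures are saved under pics/ and viewed, about 8 in all and at most 12, crops included, and the job is handed in when it is done.

```bash
mkdir -p pics; ls; python3 - <<'E'
from plant import manip
import cv2,numpy as np
s=manip.state();print(s['time'],s['tool_pos'],s['tool_rot'],s['gripper_width'],s['contact_force'],manip.tcp_to_tips)
for n in("top","scene"):
    c=manip.calibration(n);im=manip.grab_frame(n);cv2.imwrite(f'pics/{n}0.png',im[:,:,::-1])
    print(n,{k:(np.round(v,4).tolist()) for k,v in c.items()})
E
```

```text
pics
0.0 [0.25329931 0.57074043 0.25205864] [ 4.53691532e-04  8.38386736e-01  5.45074878e-01 -9.22776171e-04] 1.0017541595087216 [-0.05421071 -0.09770371 -1.09725494] 0.022
top {'fx': 506.0554, 'fy': 506.0554, 'cx': 281.8463, 'cy': 211.5391, 'cam_to_world': [[-0.3043, 0.9308, -0.2024, 0.2689], [-0.9526, -0.2974, 0.0641, 0.1857], [-0.0006, 0.2123, 0.9772, 1.5246], [0.0, 0.0, 0.0, 1.0]]}
scene {'fx': 493.9368, 'fy': 493.9368, 'cx': 272.8845, 'cy': 209.4695, 'cam_to_world': [[0.6789, 0.327, -0.6573, -0.3843], [-0.7342, 0.2931, -0.6125, -0.7978], [-0.0076, 0.8984, 0.4391, 0.6885], [0.0, 0.0, 0.0, 1.0]]}
```

View pics/top0.png

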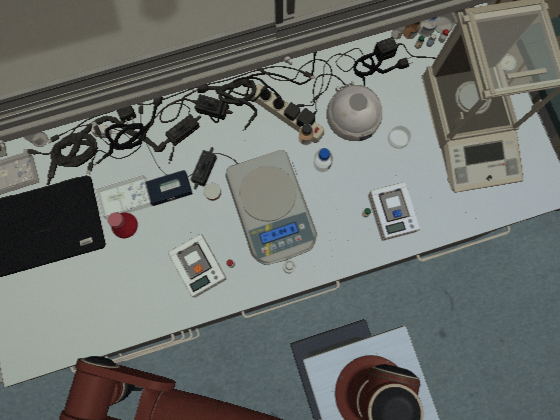

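View pics/scene0.png

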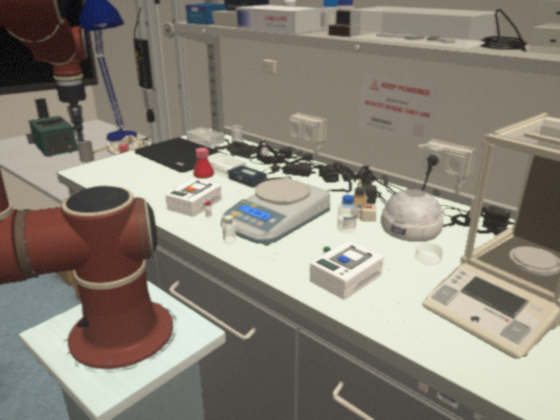

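The top view shows the blue reader at about (394,211), with its pad at (397,213) and its display toward the robot. The green vial is to its left at (367,212), and the orange reader is far off at (197,266). The scene view shows the blue pad at about (344,259).

```bash
cat > h.py <<'E'
import cv2,numpy as np
from plant import manip
def ray(n,u,v,cal=None):
    c=cal or manip.calibration(n);M=np.array(c['cam_to_world'])
    d=M[:3,:3]@np.array([(u-c['cx'])/c['fx'],-(v-c['cy'])/c['fy'],-1]);return M[:3,3],d
def onz(n,u,v,z,cal=None):
    o,d=ray(n,u,v,cal);return o+d*(z-o[2])/d[2]
def tri(a,b):
    (o,d),(p,e)=a,b;t=np.linalg.lstsq(np.c_[d,-e],p-o,rcond=None)[0]
    A=o+d*t[0];B=p+e*t[1];return (A+B)/2,np.linalg.norm(A-B)
def blobs(im,lo,hi,box):
    x0,y0,x1,y1=box;h=cv2.cvtColor(im[y0:y1,x0:x1],cv2.COLOR_BGR2HSV)
    n,l,s,c=cv2.connectedComponentsWithStats(cv2.inRange(h,lo,hi))
    return [(np.round(c[i]+[x0,y0],1).tolist(),s[i].tolist()) for i in range(1,n) if s[i][4]>8]
E
python3 - <<'E'
from h import *
t=cv2.imread('pics/top0.png');s=cv2.imread('pics/scene0.png')
bt=blobs(t,(100,110,60),(130,255,255),(375,185,425,240));bs=blobs(s,(100,110,60),(130,255,255),(310,235,390,300))
print(bt,bs)
a=max(bt,key=lambda b:b[1][4])[0];b=max(bs,key=lambda b:b[1][4])[0]
print(onz('top',*a,.07),onz('scene',*b,.068),tri(ray('top',*a),ray('scene',*b)))
g=cv2.cvtColor(t,cv2.COLOR_BGR2HSV)
print('green',[(c,onz('top',*c,.05)) for c,_ in blobs(t,(40,80,20),(90,255,255),(355,200,378,225))])
crop=np.hstack([cv2.resize(t[175:250,355:430],(560,560),interpolation=cv2.INTER_CUBIC)])
cv2.imwrite('pics/crop0.png',crop)
E
```

```text
[([396.8, 213.0], [18, 25, 9, 7, 51])] [([343.3, 258.7], [29, 21, 10, 7, 43])]
[ 0.46310089 -0.2301927   0.07      ] [ 0.46095059 -0.23714583  0.068     ] (array([ 0.46487724, -0.23296843,  0.06403885]), np.float64(0.0027823878389816896))
green [([367.5, 210.8], array([ 0.49866094, -0.15503048,  0.05      ]))]
```

View pics/crop0.png

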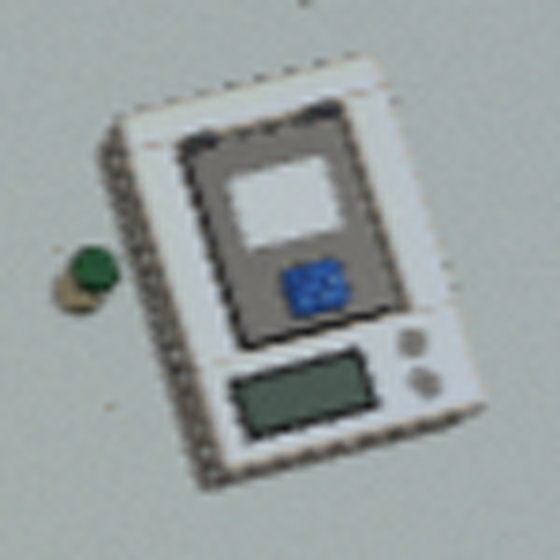

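```bash
cat > plan.py <<'E'
from h import *
from scipy.spatial.transform import Rotation as R
def delta(target,ang,s=None):
    "target TCP, tool x yaw -> tool shift cm, rotvec deg"
    s=s or manip.state();q=s['tool_rot'];r=R.from_quat([q[1],q[2],q[3],q[0]])
    best=None
    for a in(ang,ang+np.pi):
        x=np.array([np.cos(a),np.sin(a),0]);z=np.array([0,0,-1.]);g=R.from_matrix(np.c_[x,np.cross(z,x),z])
        rv=np.degrees((r.inv()*g).as_rotvec())
        if best is None or np.linalg.norm(rv)<np.linalg.norm(best):best=rv
    return np.round(r.inv().apply(np.array(target)-s['tool_pos'])*100,2),np.round(best,1)
E
python3 - <<'E'
from plan import *
c=[onz('top',355+x/7.467,175+y/7.467,.06) for x,y in[(122,115),(378,60),(480,405),(220,465)]]
print(np.round(c,4));print([round(float(np.linalg.norm(c[i]-c[(i+1)%4])),3) for i in range(4)])
ax=(c[0]+c[1]-c[2]-c[3])[:2];ay=(c[0]+c[3]-c[1]-c[2])[:2]
yaw=np.arctan2(ax[1],ax[0]);print('yaw',yaw,np.arctan2(-ay[0],ay[1]))
m=np.mean(c,0);u=np.array([np.cos(yaw),np.sin(yaw)]);print('centre',m,'pad pred',m[:2]-.014*u)
print(delta([.463,-.232,.20],yaw+np.pi/2))
print(delta([.40,-.0,.25],yaw+np.pi/2), manip.state()['joint_pos'])
E
```

```text
[[ 0.5524 -0.1848  0.06  ]
 [ 0.5426 -0.2904  0.06  ]
 [ 0.3986 -0.2789  0.06  ]
 [ 0.4072 -0.1732  0.06  ]]
[0.106, 0.144, 0.106, 0.146]
yaw -0.07978845151078917 -0.08734326515296875
centre [ 0.47517849 -0.23181175  0.06      ] pad pred [ 0.46122303 -0.2306959 ]
(array([-64.86,  51.74,   5.32]), array([ -0. ,   0.1, -19.4]))
(array([-46.22,  36.57,   0.29]), array([ -0. ,   0.1, -19.4])) [ 1.03404133e+00  5.33476422e-02  1.61415776e+00  2.57866155e-05
  1.47599664e+00 -1.19018060e-01]
```

The housing measures 145 x 106 mm (150 x 110 given). The predicted pad position agrees with the blue blob within 2 mm, and the yaw is about -0.083. I'll traverse at height with the jaws closing.

```bash
python3 -m pendant '{"linear":[[-64.9,51.7,0],[-64.9,51.7,0],[-64.9,51.7,0],[-64.9,51.7,0],[-64.9,51.7,0],[-64.9,51.7,0],[-64.9,51.7,0],[-64.9,51.7,0],[-64.9,51.7,0],[-64.9,51.7,0]],"rotation":[[0,0,-2],[0,0,-4],[0,0,-6],[0,0,-8],[0,0,-10],[0,0,-12],[0,0,-14],[0,0,-16],[0,0,-18],[0,0,-19.4]],"grip":[1,1,1,1,1,1,1,1,1,1]}'; python3 -c "
from plan import *
print(delta([.462,-.231,.20],-.083+np.pi/2),manip.state()['joint_pos'])"
```

```text
time: 0.93
tool_pos: [0.3583, 0.1662, 0.2529]
tool_rot: [0.0, 0.734, 0.679, 0.0]
contact_force: [0.6, -0.7, -0.1]
gripper_width: -0.003
(array([-38.81,  13.39,   5.3 ]), array([0. , 0. , 0.4])) [ 2.45370725e-01 -5.49538266e-01  2.11294407e+00 -8.40288353e-05
  1.57802547e+00 -1.24857144e+00]
```

```bash
python3 -m pendant '{"linear":[[-38.8,13.4,0],[-38.8,13.4,0],[-38.8,13.4,0],[-38.8,13.4,0],[-38.8,13.4,0],[-38.8,13.4,0],[-38.8,13.4,0],[-38.8,13.4,0],[-38.8,13.4,0],[-38.8,13.4,0]],"rotation":[[0,0,0.4],[0,0,0.4],[0,0,0.4],[0,0,0.4],[0,0,0.4],[0,0,0.4],[0,0,0.4],[0,0,0.4],[0,0,0.4],[0,0,0.4]],"grip":[1,1,1,1,1,1,1,1,1,1]}'; python3 -c "
from plan import *
print(delta([.462,-.231,.18],-.083+np.pi/2),manip.state()['joint_pos'])"
```

```text
time: 1.77
tool_pos: [0.4613, -0.232, 0.2527]
tool_rot: [-0.0, 0.737, 0.675, -0.0]
contact_force: [0.2, 0.7, 1.0]
gripper_width: -0.005
(array([0.11, 0.06, 7.27]), array([-0. , -0. , -0.3])) [-6.10150332e-01 -2.10176877e-01  1.86210703e+00 -1.59293357e-04
  1.49021118e+00 -2.09316425e+00]
```

```bash
python3 -m pendant '{"linear":[[0,0,2],[0,0,4],[0.1,0.1,6],[0.1,0.1,8],[0.1,0.1,9],[0.1,0.1,10],[0.1,0.1,10],[0.1,0.1,10],[0.1,0.1,10],[0.1,0.1,10]],"rotation":[[0,0,0],[0,0,0],[0,0,0],[0,0,0],[0,0,0],[0,0,0],[0,0,0],[0,0,0],[0,0,0],[0,0,0]],"grip":[1,1,1,1,1,1,1,1,1,1]}'; python3 - <<'E'
from plan import *
s=manip.state();print(s['tool_pos'],s['contact_force'])
c=manip.calibration('wrist');w=manip.grab_frame('wrist')[:,:,::-1].copy();sc=manip.grab_frame('scene')[:,:,::-1].copy()
for b in blobs(w,(100,110,60),(130,255,255),(0,0,560,420)):print('w',b,onz('wrist',*b[0],.07,c))
for b in blobs(sc,(100,110,60),(130,255,255),(310,200,390,300)):print('s',b,onz('scene',*b[0],.07))
M=np.array(c['cam_to_world']);p=np.r_[s['tool_pos']-[0,0,.022],1];q=np.linalg.inv(M)@p
print('tips px',c['cx']-c['fx']*q[0]/q[2],c['cy']+c['fy']*q[1]/q[2])
cv2.imwrite('pics/m.png',np.hstack([cv2.resize(w,(440,330)),cv2.resize(sc[170:320,280:440],(352,330))]))
E
```

```text
time: 2.6
tool_pos: [0.4634, -0.2289, 0.1549]
tool_rot: [0.001, 0.737, 0.676, 0.0]
contact_force: [0.1, -1.1, 1.2]
gripper_width: 0.002
[ 0.46339925 -0.22892743  0.15489051] [ 0.07382776 -1.08693096  1.24358826]
w ([272.6, 232.0], [254, 216, 38, 32, 1082]) [ 0.46317672 -0.23285153  0.07      ]
s ([343.3, 258.8], [29, 56, 10, 7, 45]) [ 0.45785988 -0.23921387  0.07      ]
tips px 278.0283478336751 283.71728871508367
```

View pics/m.png

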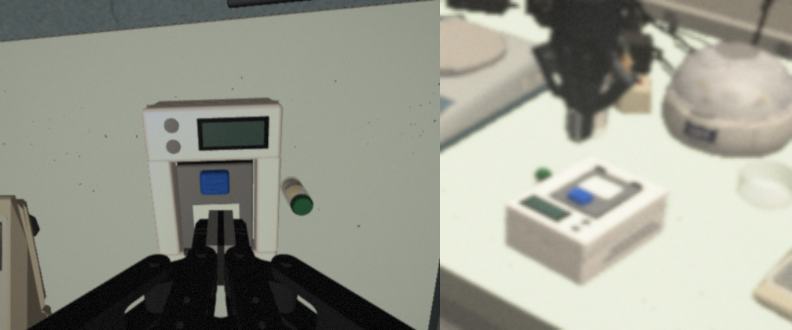

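The wrist view shows the pad at about (272,232), which casts to (0.463, -0.2325). The top ray agrees within 2.5 mm. The closed tips are above it and about 3 mm off in y. I'll shift and go down to about 10 mm above the pad.

```bash
python3 -m pendant '{"linear":[[-0.2,0,1],[-0.2,0,2],[-0.2,0,3],[-0.2,0,4],[-0.2,0,4.7],[-0.2,0,5.2],[-0.2,0,5.2],[-0.2,0,5.2],[-0.2,0,5.2],[-0.2,0,5.2]],"rotation":[[0,0,0],[0,0,0],[0,0,0],[0,0,0],[0,0,0],[0,0,0],[0,0,0],[0,0,0],[0,0,0],[0,0,0]],"grip":[1,1,1,1,1,1,1,1,1,1]}'; python3 - <<'E'
from plan import *
c=manip.calibration('wrist');w=manip.grab_frame('wrist')[:,:,::-1].copy();s=manip.state();print(s['tool_pos'],s['contact_force'])
sc=manip.grab_frame('scene')[:,:,::-1].copy();print(manip.state()['tool_pos'])
for b in blobs(w,(100,110,60),(130,255,255),(0,0,560,420)):print('w',b,onz('wrist',*b[0],.07,c))
print(np.round(c['cam_to_world'],3).tolist())
cv2.imwrite('pics/m2.png',np.hstack([w[150:400,150:400],cv2.resize(sc[215:295,300:390],(281,250),interpolation=cv2.INTER_CUBIC)]))
E
```

```text
time: 3.53
tool_pos: [0.4629, -0.2307, 0.102]
tool_rot: [0.001, 0.737, 0.676, 0.0]
contact_force: [0.6, -0.4, 0.7]
gripper_width: 0.002
[ 0.46286507 -0.23073625  0.10203331] [ 1.01718556 -0.59750504  0.35836111]
[ 0.46281343 -0.23071159  0.10198948]
w ([270.6, 263.2], [250, 252, 48, 29, 815]) [ 0.45726097 -0.23389529  0.07      ]
[[0.086, -0.942, -0.325, 0.38], [0.996, 0.081, 0.029, -0.222], [-0.001, -0.326, 0.945, 0.223], [0.0, 0.0, 0.0, 1.0]]
```

View pics/m2.png

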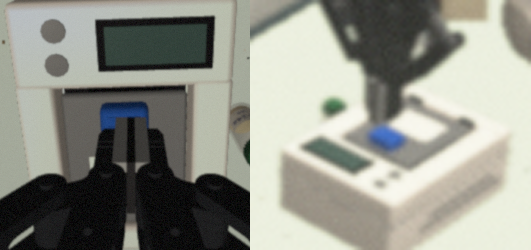

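The tips are about 7 px (3 mm) to the +y side of the pad centre line in the wrist view. I'll correct that and descend close, then press in small steps while watching the force.

```bash
python3 -m pendant '{"linear":[[-0.2,0.1,0],[-0.2,0.1,0.2],[-0.2,0.1,0.4],[-0.2,0.1,0.6],[-0.2,0.1,0.7],[-0.2,0.1,0.7],[-0.2,0.1,0.7],[-0.2,0.1,0.7],[-0.2,0.1,0.7],[-0.2,0.1,0.7]],"rotation":[[0,0,0],[0,0,0],[0,0,0],[0,0,0],[0,0,0],[0,0,0],[0,0,0],[0,0,0],[0,0,0],[0,0,0]],"grip":[1,1,1,1,1,1,1,1,1,1]}'; python3 - <<'E'
from plan import *
w=manip.grab_frame('wrist')[:,:,::-1].copy();s=manip.state();print(s['tool_pos'],s['contact_force'])
sc=manip.grab_frame('scene')[:,:,::-1].copy();print(manip.state()['contact_force'])
cv2.imwrite('pics/m3.png',np.hstack([w[150:400,150:400],cv2.resize(sc[215:295,300:390],(281,250),interpolation=cv2.INTER_CUBIC)]))
E
```

```text
time: 4.47
tool_pos: [0.4633, -0.2326, 0.0944]
tool_rot: [0.0, 0.737, 0.676, 0.0]
contact_force: [-1.0, 0.6, 0.6]
gripper_width: 0.001
[ 0.46330231 -0.2325493   0.09440563] [-0.41002254 -0.12400007  0.24369757]
[ 0.50623103 -0.56190356 -0.1887591 ]
```

View pics/m3.png

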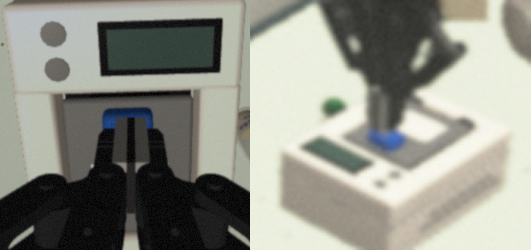

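Both views show the tips centred just over the pad. I'll make contact slowly.

```bash
python3 -m pendant '{"linear":[[0,0,0.05],[0,0,0.1],[0,0,0.15],[0,0,0.2],[0,0,0.25],[0,0,0.3],[0,0,0.35],[0,0,0.4],[0,0,0.4],[0,0,0.4]],"rotation":[[0,0,0],[0,0,0],[0,0,0],[0,0,0],[0,0,0],[0,0,0],[0,0,0],[0,0,0],[0,0,0],[0,0,0]],"grip":[1,1,1,1,1,1,1,1,1,1]}'
```

```text
time: 5.4
tool_pos: [0.4631, -0.2325, 0.0904]
tool_rot: [-0.0, 0.737, 0.676, -0.0]
contact_force: [-2.1, 1.2, 2.7]
gripper_width: 0.002
```

```bash
python3 -m pendant '{"linear":[[0,0,0.05],[0,0,0.1],[0,0,0.15],[0,0,0.2],[0,0,0.25],[0,0,0.25],[0,0,0.25],[0,0,0.25],[0,0,0.25],[0,0,0.25]],"rotation":[[0,0,0],[0,0,0],[0,0,0],[0,0,0],[0,0,0],[0,0,0],[0,0,0],[0,0,0],[0,0,0],[0,0,0]],"grip":[1,1,1,1,1,1,1,1,1,1]}'
```

```text
time: 6.23
tool_pos: [0.4633, -0.2326, 0.0879]
tool_rot: [0.0, 0.737, 0.676, 0.0]
contact_force: [-2.8, 0.4, 2.3]
gripper_width: -0.006
```

```bash
python3 -m pendant '{"linear":[[0,0,0.05],[0,0,0.1],[0,0,0.15],[0,0,0.2],[0,0,0.2],[0,0,0.2],[0,0,0.2],[0,0,0.2],[0,0,0.2],[0,0,0.2]],"rotation":[[0,0,0],[0,0,0],[0,0,0],[0,0,0],[0,0,0],[0,0,0],[0,0,0],[0,0,0],[0,0,0],[0,0,0]],"grip":[1,1,1,1,1,1,1,1,1,1]}'; python3 - <<'E'
from plan import *
f=[]
for i in range(3): manip.grab_frame('wrist'); f.append(manip.state()['contact_force'])
print(np.round(f,1).tolist(),manip.state()['tool_pos'])
E
```

```text
time: 7.07
tool_pos: [0.4632, -0.2325, 0.0858]
tool_rot: [0.0, 0.737, 0.676, -0.0]
contact_force: [-3.1, 0.1, 3.2]
gripper_width: 0.004
[[-2.8, 0.7, 2.9], [-2.9, 0.6, 3.1], [-2.5, 0.9, 2.4]] [ 0.46330098 -0.23252958  0.08582694]
```

```bash
python3 -m pendant '{"linear":[[0,0,0.02],[0,0,0.04],[0,0,0.06],[0,0,0.07],[0,0,0.07],[0,0,0.07],[0,0,0.07],[0,0,0.07],[0,0,0.07],[0,0,0.07]],"rotation":[[0,0,0],[0,0,0],[0,0,0],[0,0,0],[0,0,0],[0,0,0],[0,0,0],[0,0,0],[0,0,0],[0,0,0]],"grip":[1,1,1,1,1,1,1,1,1,1]}'; python3 - <<'E'
from plan import *
f=[]
for i in range(3): w=manip.grab_frame('wrist'); f.append(manip.state()['contact_force'])
print(np.round(f,1).tolist(),manip.state()['tool_pos'])
cv2.imwrite('pics/m4.png',w[200:350,200:400,::-1].repeat(3,0).repeat(3,1))
E
```

```text
time: 8.05
tool_pos: [0.4633, -0.2325, 0.0851]
tool_rot: [0.0, 0.737, 0.676, 0.0]
contact_force: [-2.7, -0.8, 2.5]
gripper_width: 0.003
[[-3.5, -0.1, 2.2], [-3.6, 0.8, 3.7], [-3.6, -0.7, 2.0]] [ 0.46325248 -0.23255759  0.08511532]
```

View pics/m4.png

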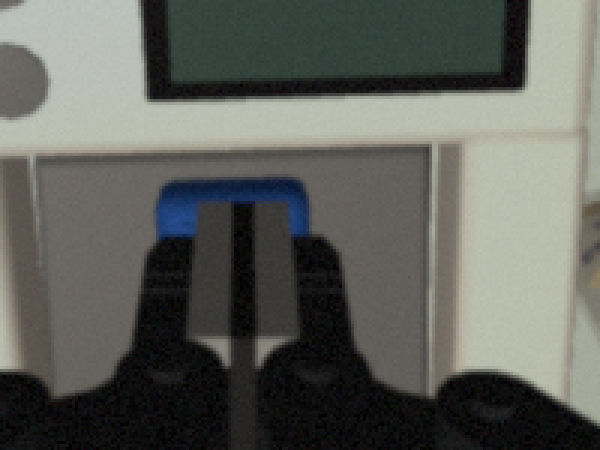

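```bash
python3 -m pendant '{"linear":[[0,0,0.01],[0,0,0.02],[0,0,0.03],[0,0,0.04],[0,0,0.04],[0,0,0.04],[0,0,0.04],[0,0,0.04],[0,0,0.04],[0,0,0.04]],"rotation":[[0,0,0],[0,0,0],[0,0,0],[0,0,0],[0,0,0],[0,0,0],[0,0,0],[0,0,0],[0,0,0],[0,0,0]],"grip":[1,1,1,1,1,1,1,1,1,1]}'; python3 - <<'E'
from plan import *
f=[]
for i in range(3): w=manip.grab_frame('wrist'); f.append(manip.state()['contact_force'])
print(np.round(f,1).tolist(),manip.state()['tool_pos'])
E
```

```text
time: 9.03
tool_pos: [0.4633, -0.2326, 0.0847]
tool_rot: [0.0, 0.737, 0.676, -0.0]
contact_force: [-2.7, -0.3, 3.8]
gripper_width: -0.001
[[-3.4, 0.2, 4.3], [-3.4, 0.1, 4.0], [-3.4, -0.2, 3.5]] [ 0.46322886 -0.23254431  0.08471705]
```

The force has risen to about 4 N at roughly 7.3 mm, near the stop. I'll release upward now, then back toward the display side.

```bash
python3 -m pendant '{"linear":[[0,0,-0.3],[0,0,-0.8],[0,0,-1.6],[0,-0.2,-2.6],[0,-0.7,-3.8],[0,-1.5,-5],[0,-2.3,-6.5],[0,-3,-8],[0,-3.5,-9.5],[0,-4,-11]],"rotation":[[0,0,0],[0,0,0],[0,0,0],[0,0,0],[0,0,0],[0,0,0],[0,0,0],[0,0,0],[0,0,0],[0,0,0]],"grip":[1,1,1,1,1,1,1,1,1,1]}'; python3 - <<'E'
from plan import *
w=manip.grab_frame('wrist');s=manip.grab_frame('scene');t=manip.grab_frame('top')
print(manip.state()['contact_force'])
cv2.imwrite('pics/m5.png',np.hstack([cv2.resize(w,(400,300)),cv2.resize(s[180:330,270:470],(400,300))])[:,:,::-1]);cv2.imwrite('pics/t5.png',t[:,:,::-1])
E
```

```text
time: 10.02
tool_pos: [0.423, -0.2289, 0.1962]
tool_rot: [0.0, 0.737, 0.676, 0.0]
contact_force: [0.2, 1.3, -0.4]
gripper_width: 0.001
[ 0.15625025 -0.51025099 -0.62185429]
```

View pics/m5.png

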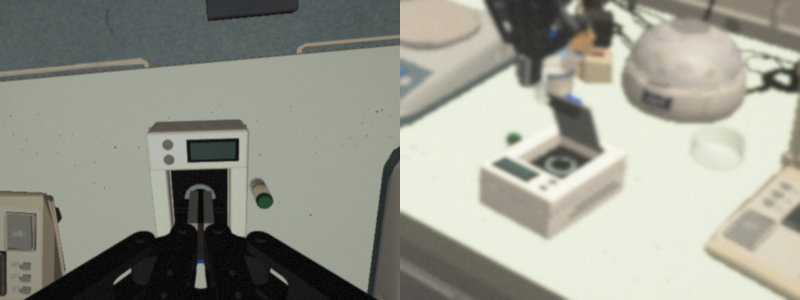

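The hatch stands open in the scene view, at about (578,122) in the picture, and the well is exposed. I'll draw back clear, wait, and check again.

```bash
python3 -m pendant '{"linear":[[0,0,-2],[0,0,-4],[0,0,-6],[0,0,-7],[0,0,-7],[0,0,-7],[0,0,-7],[0,0,-7],[0,0,-7],[0,0,-7]],"rotation":[[0,0,0],[0,0,0],[0,0,0],[0,0,0],[0,0,0],[0,0,0],[0,0,0],[0,0,0],[0,0,0],[0,0,0]],"grip":[1,1,1,1,1,1,1,1,1,1]}'; python3 -m pendant '{"linear":[[0,0,0],[0,0,0],[0,0,0],[0,0,0],[0,0,0],[0,0,0],[0,0,0],[0,0,0],[0,0,0],[0,0,0]],"rotation":[[0,0,0],[0,0,0],[0,0,0],[0,0,0],[0,0,0],[0,0,0],[0,0,0],[0,0,0],[0,0,0],[0,0,0]],"grip":[1,1,1,1,1,1,1,1,1,1]}';python3 - <<'E'
from plan import *
s=manip.grab_frame('scene')[:,:,::-1];s0=cv2.imread('pics/scene0.png')
print(manip.state()['contact_force'])
for n,a in(('before',s0),('after',s)):
    a=np.ascontiguousarray(a);print(n,'green',blobs(a,(40,80,20),(90,255,255),(315,235,340,262)),'orange',blobs(a,(5,150,80),(20,255,255),(165,170,225,220)))
f=lambda a:cv2.resize(a[170:310,160:440],(560,280),interpolation=cv2.INTER_CUBIC)
cv2.imwrite('pics/m6.png',np.vstack([f(s0),f(s)]))
E
```

```text
time: 11.0
tool_pos: [0.4231, -0.2289, 0.2636]
tool_rot: [-0.001, 0.737, 0.676, -0.0]
contact_force: [-0.2, -0.2, 0.8]
gripper_width: -0.002
time: 11.83
tool_pos: [0.4234, -0.2291, 0.2647]
tool_rot: [0.0, 0.737, 0.676, 0.0]
contact_force: [0.2, -0.1, -0.4]
gripper_width: 0.003
[-0.04166913 -0.8294267   0.39432911]
before green [] orange [([190.0, 188.6], [22, 17, 7, 4, 20])]
after green [] orange [([190.0, 188.6], [22, 17, 7, 4, 20])]
```

View pics/m6.png

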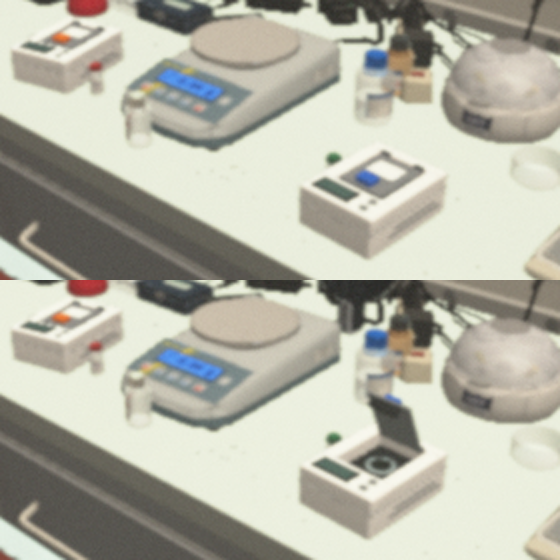

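The before and after views match except for the hatch, which still stands open about 1.8 s after release. I'm handing in the job.

```bash
python3 -c "
from plant import manip
print(manip.job_done(),manip.state()['time'])"
```

```text
the job is handed in; nothing more can be done
the job is handed in; nothing more can be done
```

The blue reader's hatch is open and stays open by itself. I pressed the blue pad once with closed fingertips, about 7 mm down at 3–4 N, in one continuous press. Then I drew up and back toward the display end, and the hatch popped open.

**Last checks:** The final scene picture, about 1.8 s after release, shows the hatch still standing. The robot was clear of everything, with wrist force at noise level, and the job took about 12 s of the 35 s allowed.

**Other objects:** Comparing before and after pictures by eye, the readers, vials, dropper and buffer bottle look unmoved and the orange reader is shut. The orange pad's pixel position is identical in both pictures.

**Not confirmed:** My colour check for the green vial found nothing in either picture because the mask failed, so its position rests on the visual comparison alone. The scene camera also put the pad about 6 mm from where the top and wrist views did, so I relied on those two. I couldn't read the hatch angle or latch counter directly.

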